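# Fit up an elbow to a tube and point out the tack

### The arm

A 7-joint arm with a two-finger parallel gripper is mounted at the origin on a cart in front of the work surface, level with it; the furniture and walls round the work are solid. World frame = base frame: x ahead of the robot, y to its left, z up, the work surface at z = 0. Lengths are in m, angles in rad, forces in N, time in s.
With the tool pointing down it reaches from about 0.4 to 0.925 m from the base axis. Payload 4.1 kg.
Tool frame: the origin (TCP) lies between the finger pads; the fingertips stand 14 mm ahead of it and the grasp point (between the pads) lies 5 mm behind it; z points along the fingers, x is the direction in which the jaws open and shut, and the axes are right-handed (so a half turn about z gives the same grasp; the last joint's range is limited). The gripper opens to 85 mm and grips with 20 to 120 N. Pads are 22 mm wide; open, the fingers measure 114 mm over their backs; the gripper's body (76 mm by 85 mm) begins 54 mm behind the grasp point. The pads swing forward as they close: fully open they stand 13 mm farther back than shut.
Start: joints at [1.093, 0.398, 0.045, 1.537, -0.019, 1.207, -0.051], TCP at [0.24, -0.604, 0.245] pointing down, gripper open.
Joint ranges: [-2.82, 2.82], [-0.49, 2.23], [-1.37, 1.46], [0, 2.46], [-1.36, 4.5], [0.23, 2], [-2.94, 2.94]. Speed limits (rad/s): [2.57, 2.57, 3.14, 3.14, 3.14, 3.14, 3.14].

### API

Orientations are given as a unit quaternion [w, x, y, z].
In Python, from rig import ctrl, planner, read_camera, workorder gives the robot as it stands. The module is installed in compiled form; this text tells all that it offers. Calls block until the motion is done:
- ctrl.move_to(position, orientation): joint-space move of the TCP to a pose.
- ctrl.move_straight(position, rotation=None, speed=0.15, guard=None): straight line of the TCP; rotation=None keeps the orientation; speed is the mean speed in m/s. With guard (N) it stops when the force on the tool has changed by that much, and returns True; else False.
- ctrl.movej(angles): joint-space move.
- ctrl.open_gripper() and ctrl.close_gripper(effort=None): open the fingers fully, or close them until they stop; effort is the grip in N (None keeps the last).
- ctrl.wait(seconds).
- planner.inverse_kinematics(position, orientation): joint angles nearest the present ones, or None.
- ctrl.get_state(): the state.
- read_camera(name): name is "scene" or "side" or "wrist"; returns a dict with "img" (384x512x3 uint8, blue, green, red), "depth" (384x512 float32, m along the optical axis (not along the pixel's ray), 0 where there is no reading), "fx", "fy", "cx", "cy" (pixels), "rvec" (rotation vector, rad) and "tvec" (3), from world to camera coordinates, as OpenCV has them. Camera axes: x right, y down, z forward; pixel columns grow to the right and rows downward; lengths in m; the calibration is good to about 2 mm. A picture is of the moment at which its call begins.
A pose or a line that the arm cannot do raises ctrl.IKError and nothing moves.
- workorder.close_job(): hands the job in, once; it reports no verdict.
The state is a dict: "clock": time; "joints": joint angles; "dq": joint speeds; "joint_efforts": joint torques, N m; "tcp_pos": TCP position; "ee_rot": TCP orientation; "wrist_force": force on the tool from outside, world axes, zero at the start; "ft_torque": the same for the moment, N m; "grip_width": opening from 0.0 (shut) to 1.0 (fully open).
Only numpy, scipy, OpenCV 4.12 (cv2) and the standard library are available. Lean on these libraries where they do the work, as an engineer would, in place of code of your own. Each camera call takes 0.05 s, during which the arm holds its last target.

### The job

In the tube fit-up jig, push the sliding tailstock so that its elbow closes right up against the tube and the tube sits against the head stop, then push the toggle clamp's handle fully down so the tube is clamped. Then show the welder where the first tack goes: point with the fingertips from straight above at the joint between tube and elbow, about a finger's breadth (10 to 20 mm) over it, hold still there for at least two seconds and finish still pointing. Do not touch or lift the tube or the elbow themselves, and leave the other things on the bench where they lie.

Things in the scene. Friction and masses are not known exactly. Their poses are not given: they have to be found in the camera images.
- jig: steel fit-up jig fixed to the bench, base plate 160 x 470 x 12 mm. Origin on the bench top below the tube's axis; y runs along the tube (tailstock at +y, head stop at -y), x away from the robot, z up. Plate: x -105..+55 mm, y -200..+270 mm. Tube axis at x = 0, 60 mm above the bench. Its place and yaw differ each time. A second, thinner tube and other tools lie about the bench
- tailstock (a joint): tailstock slide in m: 0 = fully back, growing as it slides toward -y of the jig (toward the tube); 0.045 = elbow closed up with the tube against the head stop. About 1.5 N of friction, plus about 3 N once it pushes the tube along; it stays where it is left
- push_plate (a point): centre of the outer (+y) face of the upright push plate at the back of the tailstock, 55 mm above the bench; at y = +176 mm in the jig's frame when home. Plate 66 mm wide (along x), from 22 to 78 mm above the bench (hold-down tab and screw on top, to 88 mm). Push here toward -y of the jig. Behind it are only the base plate, a rail (to 21 mm) and its end stop (28 mm high)
- elbow: stainless 90 degree pipe elbow, 34 mm outside diameter, 62 x 62 x 34 mm, held flat on the tailstock and moving with it; one mouth faces the tube, the other faces away from the robot
- elbow_mouth (a point): centre of the elbow's mouth that faces the tube, 60 mm above the bench
- seam_top (a point): topmost point of the rim of that mouth, 77 mm above the bench: with the elbow closed up this is the top of the joint, the point to be shown
- tube: loose stainless tube, 34 mm diameter, 260 mm long, 0.3 kg, lying in the jig's two V rests along the jig's y axis; origin on its underside at mid-length
- tube_mid (a point): centre of the tube, on its axis
- tube_end (a point): centre of the tube's end that faces the elbow, on its axis
- tube_foot (a point): centre of the tube's other end, which faces the head stop, on its axis
- stop_face (a point): point on the face of the head stop (a fixed upright plate 56 mm wide, 84 mm high) where the tube's end should bear, on the tube's axis
- clamp_handle (a joint): angle of the toggle clamp's handle in rad: 0 = open, as at the start (handle leaning up 56 degrees above level toward the robot, clamp arm raised about 52 degrees), 1.05 = toggle straight, handle about level, 1.09 = its stop, just over centre. Push the handle down to close; the arm comes down with it and presses a sprung foot on the tube. Needs up to 8 N at the grip; stays where it is left
- handle_pivot (a point): pivot of the handle, 75 mm above the bench, at x = -75, y = -30 mm in the jig's frame; the handle swings in the jig's x-z plane about an axis along the jig's y
- handle_grip (a point): point on the handle's centre line, 80 mm from the pivot, in the middle of the outer half of its black grip. The grip is a round bar 16 mm thick from 40 to 112 mm from the pivot
- clamp_foot: rubber foot of the clamp, 18 mm diameter, on a spring-loaded spindle at the end of the clamp arm; comes down on the top of the tube 30 mm to the -y side of the jig's origin. The clamp's closed arm reaches 130 mm above the bench at most
- spare_elbow: bystander: second loose pipe elbow, 62 x 62 x 34 mm, lying on the bench
- paint_marker: bystander: paint marker pen, 136 mm long, 15 mm thick
- tape_measure: bystander: tape measure, 72 x 79 x 36 mm
- screwdriver: bystander: screwdriver with red handle, 210 mm long, 29 mm thick

How it is judged:
On the way, in this order (a step that is already met when the one before it is completed fails the run):
1. the elbow is closed up against the tube and the tube against the head stop (distance between tube_end and elbow_mouth below 0.004 m and distance between tube_foot and stop_face below 0.004 m), for 0.2 s.
2. the clamp handle is fully down and its foot presses on the tube (value of joint clamp_handle above 0.95 rad and contact force between clamp_foot and tube above 2 N), for 0.2 s.
3. the fingertips are held just above the joint, touching nothing (horizontal distance between the grasp point and seam_top below 0.012 m and z of the grasp point in the frame of seam_top between 0.021 and 0.055 m and contact force between each of the arm, the fingers and anything else below 0.5 N), for 1.5 s.
At the end, for the whole second after the job is handed in: Elbow within 4 mm of the tube, tube within 4 mm of the head stop; clamp handle above 0.95 rad, foot pressing the tube with over 2 N; grasp point within 12 mm (seen from above) of the top of the joint, fingertips about 2 to 35 mm over it, held 1.5 s and still there at the end (all of step 1 and all of step 2 and horizontal distance between the grasp point and seam_top below 0.012 m and z of the grasp point in the frame of seam_top between 0.021 and 0.055 m and linear speed of tube below 0.01 m/s); the robot touches nothing.
It fails at once if the robot touches the tube or the elbow (contact force between any of the arm, the fingers and tube above 1 N or contact force between any of the arm, the fingers and elbow above 1 N).
It fails at once if the tube is lifted or knocked out of its rests (z of tube_mid in the frame of jig above 0.07 m or distance of tube_mid from where it was at the start of the episode above 0.03 m).
It fails at once if another thing on the bench is moved (distance of any of spare_elbow, paint_marker, tape_measure, screwdriver from where it was at the start of the episode above 0.02 m).
It also fails if it takes over 58 s, if anything falls off the work surface, if the arm or the gripper's body presses on something with over 40 N, if the wrist force passes 120 N, or if a joint passes its speed limit or range.

## Working session

There is one attempt and no reset: what is moved stays moved. The work goes in short steps, each a Python script; the robot and the scene stay as the last script left them, time stands still between calls to the robot, and variables do not carry over. Pictures are saved under pics/ and viewed, and the job is handed in when it is done.

```bash
mkdir -p pics
cat > h.py <<'E'
import numpy as np, cv2
from rig import ctrl, planner, read_camera, workorder
def snap(n,f):
    c=read_camera(n); cv2.imwrite('pics/'+f+'.png',c['img']); np.savez('pics/'+f+'.npz',**c); return c
def load(f): return dict(np.load('pics/'+f+'.npz'))
def world(c,u,v,d=None):
    if d is None: d=c['depth'][int(v),int(u)]
    R,_=cv2.Rodrigues(c['rvec']); p=np.array([(u-c['cx'])/c['fx']*d,(v-c['cy'])/c['fy']*d,d])
    return R.T@(p-c['tvec'].ravel())
def cloud(c):
    R,_=cv2.Rodrigues(c['rvec']); d=c['depth']; v,u=np.mgrid[:384,:512]
    P=np.stack([(u-c['cx'])/c['fx']*d,(v-c['cy'])/c['fy']*d,d],-1)
    return (P-c['tvec'].ravel())@R
def proj(c,p): return cv2.projectPoints(np.atleast_2d(np.float64(p)),c['rvec'],c['tvec'],np.array([[c['fx'],0,c['cx']],[0,c['fy'],c['cy']],[0,0,1]],float),None)[0][:,0]
E
python3 - <<'E'
from h import *
for n in ['scene','side','wrist']:
    c=snap(n,n+'0'); R=cv2.Rodrigues(c['rvec'])[0]; print(n,(-R.T@c['tvec'].ravel()).round(3),R[2].round(2))
a=cv2.hconcat([cv2.imread('pics/scene0.png'),cv2.imread('pics/side0.png')])
s=ctrl.get_state();print(s['clock'],s['tcp_pos'],s['ee_rot'],s['grip_width'])
E
```

```text
scene [-0.061  0.686  0.753] [ 0.56 -0.57 -0.6 ]
side [0.116 0.794 0.805] [ 0.4  -0.65 -0.64]
wrist [ 0.304 -0.58   0.373] [-0.25 -0.1  -0.96]
0.15 [ 0.24022243 -0.6035026   0.24452411] [-3.74527936e-04  8.27612066e-01 -5.61300044e-01 -6.23141166e-04] 0.9972488130356733
```

View pics/scene0.png

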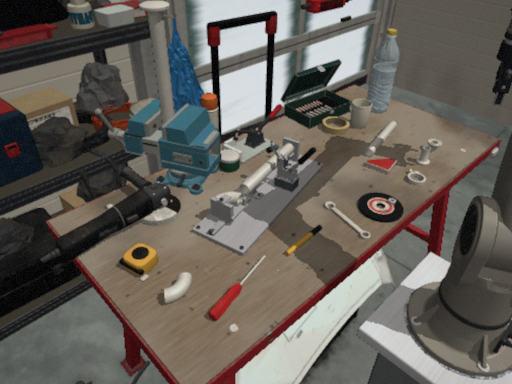

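View pics/side0.png

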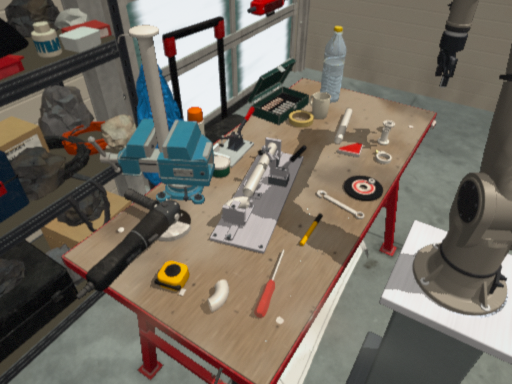

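View pics/wrist0.png

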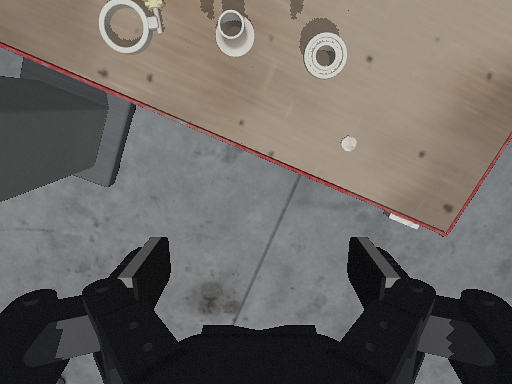

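The jig is in view around (260,200) in the side picture: tailstock toward the camera near (240,205), clamp at about (275,175). I'll enlarge it and pull out the geometry.

Run:
```python
from h import *
for n,(x0,y0,x1,y1) in {'scene':(180,120,340,260),'side':(195,120,325,260)}.items():
    c=load(n+'0'); im=cv2.resize(c['img'][y0:y1,x0:x1],None,fx=5 if n=='scene' else 4.2,fy=4.2,interpolation=cv2.INTER_CUBIC) if 0 else cv2.resize(c['img'][y0:y1,x0:x1],None,fx=4.2,fy=4.2,interpolation=cv2.INTER_CUBIC)
    cv2.imwrite(f'pics/{n}_crop.png',im)
    W=cloud(c); sub=W[y0:y1,x0:x1]; 
    m=(abs(sub[...,2]-0.012)<0.004)
    img=c['img'][y0:y1,x0:x1].astype(int); sat=img.max(-1)-img.min(-1)
    m&=(sat<25)
    lab=cv2.connectedComponentsWithStats(m.astype(np.uint8))
    i=1+np.argmax(lab[2][1:,4]); mm=lab[1]==i
    P=sub[m][:,:2]
    r=cv2.minAreaRect(P.astype(np.float32)); print(n,m.sum(),r)
    P=sub[mm][:,:2]; r=cv2.minAreaRect(P.astype(np.float32)); print(mm.sum(),r, np.median(sub[mm][:,2])); print(cv2.boxPoints(r))
```

```text
scene 3916 ((0.6786049008369446, -0.10786217451095581), (0.40101873874664307, 0.7617111802101135), 31.973548889160156)
3337 ((0.5943852663040161, -0.013540342450141907), (0.1619943380355835, 0.47411197423934937), 13.192214965820312) 0.010745747197462812
[[ 0.46142504  0.19877467]
 [ 0.5696262  -0.26282546]
 [ 0.72734547 -0.22585535]
 [ 0.6191443   0.23574477]]
side 3372 ((0.6723902225494385, -0.08160948753356934), (0.395469605922699, 0.6924593448638916), 43.35300064086914)
2647 ((0.5930641293525696, -0.014326870441436768), (0.15982013940811157, 0.4733284115791321), 13.209165573120117) 0.011423594597552563
[[ 0.46118894  0.19781578]
 [ 0.5693476  -0.26298946]
 [ 0.72493935 -0.22646952]
 [ 0.61678064  0.23433572]]
```

View pics/scene_crop.png

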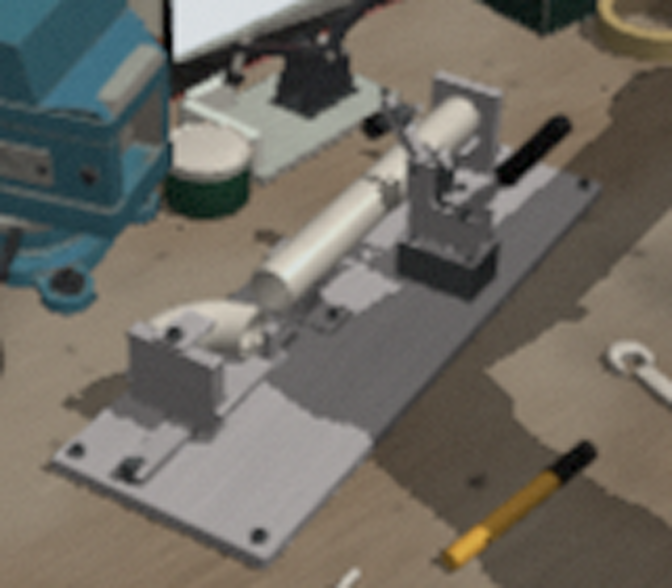

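View pics/side_crop.png

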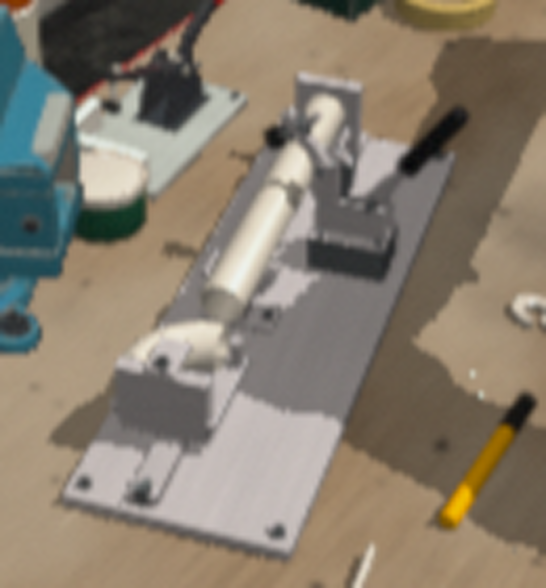

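```bash
cat >> h.py <<'E'
YAW=np.deg2rad(13.2); C=np.array([0.5937,-0.0139])
RJ=np.array([[np.cos(YAW),-np.sin(YAW),0],[np.sin(YAW),np.cos(YAW),0],[0,0,1]])
O=np.append(C-RJ[:2,:2]@[-.025,.035],0)
def j2w(p): return O+RJ@np.asarray(p,float)
def w2j(p): return (np.asarray(p)-O)@RJ
def quat(a): return np.array([0,np.cos(a/2),np.sin(a/2),0])
E
python3 - <<'E'
from h import *
print(O)
for n in ['scene','side']:
    c=load(n+'0'); J=w2j(cloud(c)); W=cloud(c)
    x,y,z=J[...,0],J[...,1],J[...,2]; ok=c['depth']>0
    m=ok&(abs(x)<.03)&(y>.15)&(y<.2)&(z>.035)&(z<.07); print(n,'plate y',np.percentile(y[m],[5,50,95]).round(4),np.percentile(x[m],[2,98]).round(4),m.sum())
    m=ok&(abs(x)<.02)&(y>-.1)&(y<.07)&(z>.055)&(z<.085); k=m&(y>0)
    P=J[k]; print('tube x,z top', [ (round(float(np.median(x[k&(z>.074)&(abs(y-q)<.02)])),4)) for q in (.02,.05)], np.percentile(z[k],98).round(4), 'yrange',np.percentile(y[ok&(abs(x)<.012)&(z>.06)&(z<.085)&(y<.1)],[1,99]).round(3))
    yy=y[ok&(abs(x)<.008)&(z>.068)&(z<.085)&(y<.16)&(y>.02)]; h,e=np.histogram(yy,bins=np.arange(.02,.165,.005)); print(list(zip(e.round(3).tolist(),h.tolist())))
    m=ok&(x<-.085)&(x>-.17)&(abs(y+.03)<.03)&(z>.09)&(z<.2); P=J[m]; print('handle',m.sum(),P.mean(0).round(3),P[P[:,2].argmax()].round(3),P[:,1].min().round(3),P[:,1].max().round(3))
    A=P[:,[0,2]]; print(np.linalg.svd(A-A.mean(0))[2][0] if len(A)>3 else '')
    m=ok&(W[...,2]>.12)&(W[...,0]>.2)&(W[...,0]<1.1)&(abs(W[...,1])<.6); H,_,_=np.histogram2d(W[...,0][m],W[...,1][m],bins=[np.arange(.2,1.15,.1),np.arange(-.6,.61,.1)]);print(H.astype(int))
st=ctrl.get_state()
for p,a in [((0,.22,.062),YAW),((0,.22,.062),YAW+np.pi),((-.1,-.03,.18),YAW+np.pi/2),((-.1,-.03,.18),YAW-np.pi/2),((0,.06,.106),YAW),((0,.06,.106),YAW-np.pi/2)]:
    q=planner.inverse_kinematics(j2w(p),quat(a)); print(p,round(a,2),j2w(p).round(3),None if q is None else np.round(q,2))
E
```

```text
[ 0.62603175 -0.04226649  0.        ]
scene plate y [0.1529 0.1669 0.1934] [-0.0295  0.0055] 154
tube x,z top [-0.0004, 0.0016] 0.0767 yrange [-0.166  0.096]
[(0.02, 9), (0.025, 5), (0.03, 6), (0.035, 6), (0.04, 9), (0.045, 4), (0.05, 5), (0.055, 5), (0.06, 9), (0.065, 4), (0.07, 7), (0.075, 8), (0.08, 4), (0.085, 8), (0.09, 7), (0.095, 5), (0.1, 9), (0.105, 1), (0.11, 0), (0.115, 0), (0.12, 0), (0.125, 0), (0.13, 0), (0.135, 0), (0.14, 3), (0.145, 6), (0.15, 10), (0.155, 10), (0.16, 0)]
handle 143 [-0.114 -0.025  0.135] [-0.134 -0.028  0.168] -0.032 -0.02
[ 0.56521594 -0.82494299]
[[ 904    0    0    0    0    0    0    0    0    0    0    0]
 [   0    0    0    0    0    0    0    0    0    0    0    0]
 [   0    0    0    0    4    4    0    0    0    0    0    0]
 [   0    0    0    0    5   92    0    0    0    0    0    0]
 [   0    0    0    0    0   70    0    0    0    0    0    0]
 [   0    0    0    0    0    0  745  748    0    0    0    0]
 [ 208  201    0    0    0  381  554 2689   89    0    0    0]
 [   0    0    0    0    0    0   41  373   97    0    0    0]
 [   0 
[... 1004 characters left out ...]
  0    0  294  500 2696   75    0    0    0]
 [   0    0    0    0    0    0   78  383   91    0    0    0]
 [   0    0    0    0  219  498    0   14  112    0    0    0]]
(0, 0.22, 0.062) 0.23 [0.576 0.172 0.062] [ 0.22  0.62 -0.78  1.81  0.53  0.93 -0.57]
(0, 0.22, 0.062) 3.37 [0.576 0.172 0.062] [-1.16  0.97  1.26  1.84 -1.03  1.16 -2.44]
(-0.1, -0.03, 0.18) 1.8 [ 0.536 -0.094  0.18 ] [ 0.66  0.33 -0.69  1.85  0.24  1.04  1.68]
(-0.1, -0.03, 0.18) -1.34 [ 0.536 -0.094  0.18 ] [ 0.38  0.28 -0.34  1.86  0.11  1.02 -1.35]
(0, 0.06, 0.106) 0.23 [0.612 0.016 0.106] [ 0.36  0.53 -0.6   1.75  0.35  0.97 -0.16]
(0, 0.06, 0.106) -1.34 [0.612 0.016 0.106] [ 0.2   0.49 -0.39  1.76  0.23  0.94 -1.62]
```

Run:
```python
from h import *
ctrl.close_gripper(30)
ctrl.move_to(j2w((0,.225,.26)),quat(YAW))
s=ctrl.get_state();print(s['clock'],w2j(s['tcp_pos']),s['grip_width'],s['wrist_force'])
ctrl.move_straight(j2w((0,.225,.063)),speed=.12,guard=10)
s=ctrl.get_state();print(s['clock'],w2j(s['tcp_pos']),s['wrist_force'])
snap('side','push1');snap('wrist','push1w')
```

```text
3.9 [1.55753009e-04 2.23677412e-01 2.59778944e-01] -0.0016234312888208267 [ 0.66044346  0.28548028 -0.59716066]
5.6917 [0.00057048 0.22512028 0.06371899] [-0.15690347  0.37497823  0.33566714]
```

View pics/push1.png

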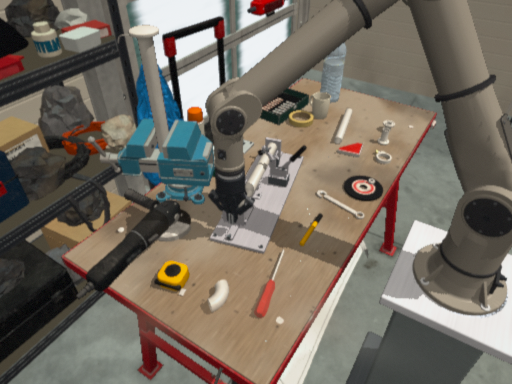

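View pics/push1w.png

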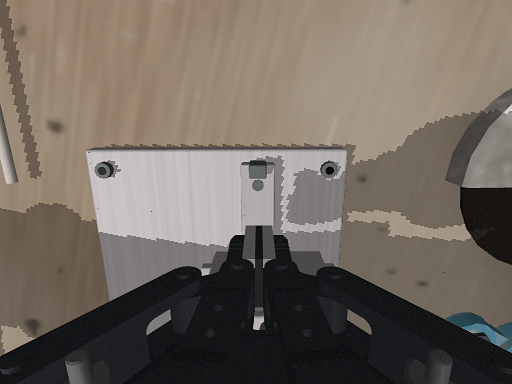

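The side picture shows the closed gripper behind the push plate (about 232,205). The wrist picture shows the fingers (259,250) lined up with the rail (257,200), so I'll push now.

Run:
```python
from h import *
h=ctrl.move_straight(j2w((0,.160,.063)),speed=.06,guard=12)
s=ctrl.get_state();print(h,s['clock'],w2j(s['tcp_pos']),RJ.T@s['wrist_force'])
h=ctrl.move_straight(j2w((0,.134,.063)),speed=.025,guard=12)
s=ctrl.get_state();print(h,s['clock'],w2j(s['tcp_pos']),RJ.T@s['wrist_force'])
ctrl.wait(.3)
s=ctrl.get_state();print(h,s['clock'],w2j(s['tcp_pos']),RJ.T@s['wrist_force'])
snap('side','push2');snap('wrist','push2w')
```

```text
True 6.525 [3.35571545e-05 1.84354156e-01 6.30356652e-02] [-0.30299104  1.11229312  1.6488358 ]
True 7.2333 [-0.00081902  0.1845607   0.06236099] [1.11823469 1.34519867 0.91988527]
True 7.5333 [-0.00126503  0.18466457  0.0619515 ] [0.46352479 0.12253778 0.29088359]
```

Run:
```python
from h import *
c=load('push2');cv2.imwrite('pics/p2c.png',cv2.resize(c['img'][110:260,190:330],None,fx=4,fy=4,interpolation=cv2.INTER_CUBIC))
```

```text
(no output)
```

View pics/p2c.png

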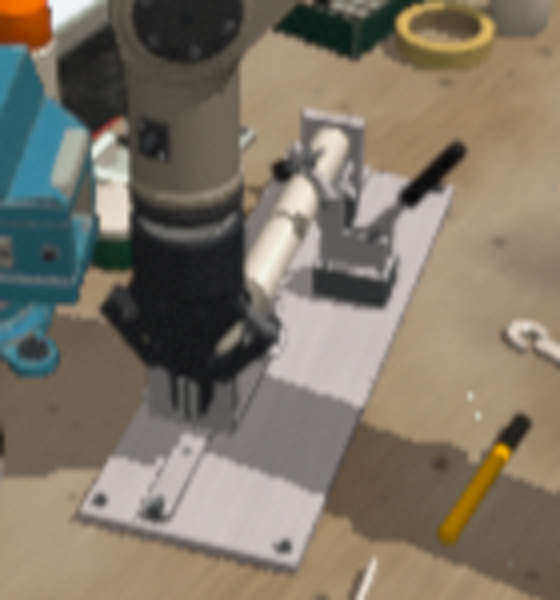

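View pics/push2w.png

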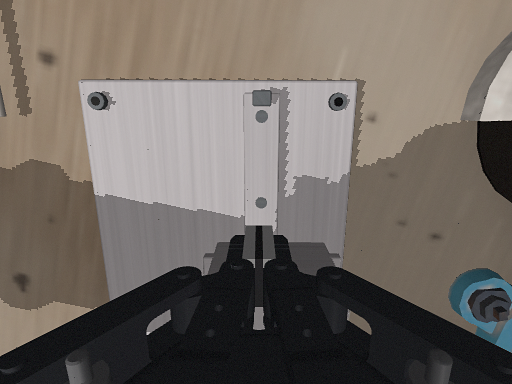

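Run:
```python
from h import *
for y in (.175,.160,.145,.140,.137,.134,.131):
    h=ctrl.move_straight(j2w((0,y,.063)),speed=.03,guard=25)
    s=ctrl.get_state();print(h,s['clock'],w2j(s['tcp_pos']).round(4),(RJ.T@s['wrist_force']).round(1))
    if h: break
snap('side','push3')
c=load('push3');cv2.imwrite('pics/p3c.png',cv2.resize(c['img'][110:260,190:330],None,fx=4,fy=4,interpolation=cv2.INTER_CUBIC))
```

```text
False 8.1167 [-0.0014  0.1841  0.0622] [ 0.3 14.4 -7.6]
True 8.6 [-0.0017  0.1851  0.0622] [-0.   1.9  1. ]
```

View pics/p3c.png

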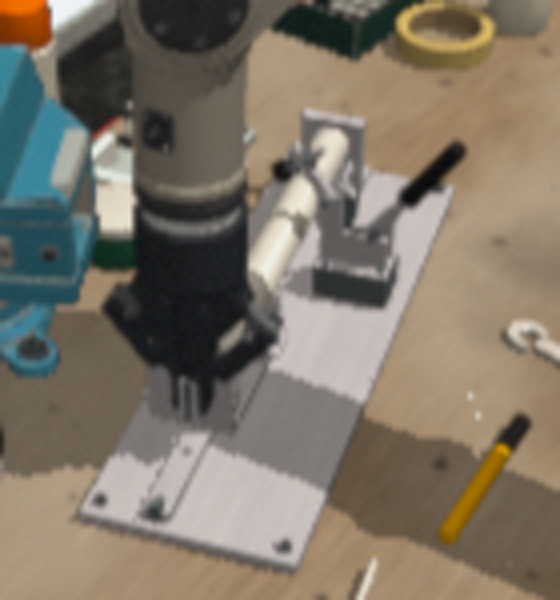

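Run:
```python
from h import *
for f in ['side0','push1','push2','push3']:
    c=load(f); J=w2j(cloud(c)); x,y,z=np.moveaxis(J,-1,0)
    for zz in ((.03,.05),(.05,.07)):
        m=(c['depth']>0)&(abs(x)<.033)&(abs(x)>.016)&(y>.1)&(y<.2)&(z>zz[0])&(z<zz[1])
        h,e=np.histogram(y[m],bins=np.arange(.1,.2,.006)); print(f,zz,dict(zip((e*1000).round().astype(int).tolist(),h.tolist())))
c=snap('scene','push3s');cv2.imwrite('pics/p3s.png',cv2.resize(c['img'][120:270,170:330],None,fx=4,fy=4,interpolation=cv2.INTER_CUBIC))
print(ctrl.get_state()['joint_efforts'])
```

```text
side0 (0.03, 0.05) {100: 0, 106: 0, 112: 0, 118: 0, 124: 0, 130: 2, 136: 5, 142: 14, 148: 9, 154: 7, 160: 9, 166: 10, 172: 9, 178: 3, 184: 6, 190: 3}
side0 (0.05, 0.07) {100: 1, 106: 0, 112: 0, 118: 0, 124: 0, 130: 4, 136: 2, 142: 13, 148: 2, 154: 0, 160: 1, 166: 0, 172: 0, 178: 0, 184: 0, 190: 4}
push1 (0.03, 0.05) {100: 0, 106: 0, 112: 0, 118: 0, 124: 0, 130: 1, 136: 4, 142: 4, 148: 5, 154: 7, 160: 7, 166: 8, 172: 10, 178: 5, 184: 4, 190: 5}
push1 (0.05, 0.07) {100: 3, 106: 0, 112: 0, 118: 0, 124: 0, 130: 0, 136: 0, 142: 0, 148: 0, 154: 0, 160: 0, 166: 0, 172: 0, 178: 0, 184: 0, 190: 2}
push2 (0.03, 0.05) {100: 2, 106: 2, 112: 8, 118: 7, 124: 7, 130: 9, 136: 8, 142: 6, 148: 6, 154: 5, 160: 4, 166: 13, 172: 37, 178: 0, 184: 0, 190: 0}
push2 (0.05, 0.07) {100: 0, 106: 0, 112: 1, 118: 0, 124: 0, 130: 0, 136: 0, 142: 0, 148: 0, 154: 0, 160: 0, 166: 9, 172: 36, 178: 0, 184: 0, 190: 0}
push3 (0.03, 0.05) {100: 2, 106: 6, 112: 5, 118: 8, 124: 7, 130: 9, 136: 10, 142: 6, 148: 3, 154: 7, 160: 3, 166: 11, 172: 38, 178: 0, 184: 0, 190: 0}
push3 (0.05, 0.07) {100: 0, 106: 0, 112: 0, 118: 0, 124: 0, 130: 0, 136: 0, 142: 0, 148: 0, 154: 0, 160: 0, 166: 11, 172: 39, 178: 1, 184: 0, 190: 0}
[ 1.56152766e+00 -4.54810417e+01 -8.25545579e+00 -1.84161723e+01
  3.59168742e-01  3.60611575e-01 -3.41548235e-03]
```

View pics/p3s.png

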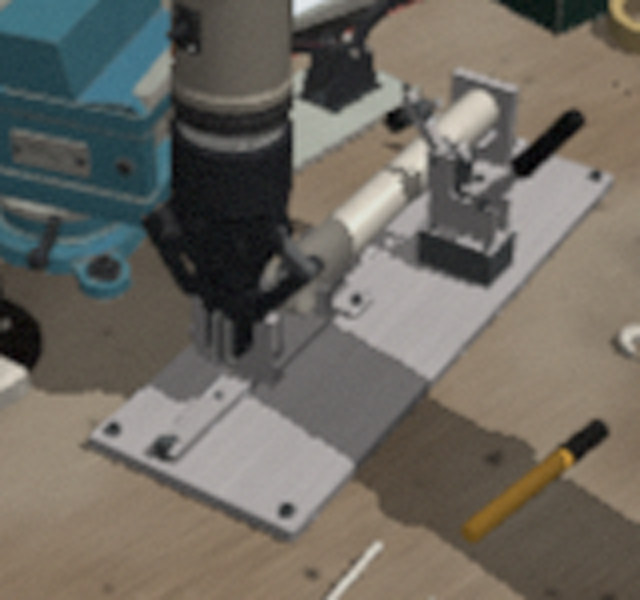

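Run:
```python
from h import *
for f in ['scene0','side0','push1','push3','push3s']:
    c=load(f); J=w2j(cloud(c)); x,y,z=np.moveaxis(J,-1,0)
    m=(c['depth']>0)&(abs(x)<.032)&(abs(x)>.016)&(y>.1)&(y<.27)&(z>.045)&(z<.075)
    h,e=np.histogram(y[m],bins=np.arange(.1,.27,.006)); print(f,dict(zip((e*1000).round().astype(int).tolist(),h.tolist())))
    m=(c['depth']>0)&(abs(x)<.010)&(y>-.2)&(y<.2)&(z>.07)&(z<.085)
    h,e=np.histogram(y[m],bins=np.arange(-.2,.2,.008)); print(f,dict(zip((e*1000).round().astype(int).tolist(),h.tolist())))
    m=(c['depth']>0)&(abs(x)<.026)&(y>-.22)&(y<-.12)&(z>.07)&(z<.09); print('stop',np.percentile(y[m],[2,20,50,80,98]).round(3))
```

```text
scene0 {100: 4, 106: 0, 112: 0, 118: 0, 124: 0, 130: 0, 136: 3, 142: 19, 148: 11, 154: 2, 160: 4, 166: 2, 172: 1, 178: 1, 184: 0, 190: 2, 196: 13, 202: 53, 208: 29, 214: 0, 220: 0, 226: 0, 232: 0, 238: 0, 244: 0, 250: 0, 256: 0, 262: 0}
scene0 {-200: 0, -192: 0, -184: 0, -176: 3, -168: 18, -160: 12, -152: 7, -144: 10, -136: 7, -128: 10, -120: 10, -112: 7, -104: 12, -96: 7, -88: 0, -80: 0, -72: 4, -64: 6, -56: 8, -48: 13, -40: 8, -32: 9, -24: 11, -16: 12, -8: 10, 0: 8, 8: 16, 16: 13, 24: 12, 32: 10, 40: 14, 48: 10, 56: 10, 64: 11, 72: 13, 80: 14, 88: 13, 96: 12, 104: 6, 112: 0, 120: 0, 128: 0, 136: 4, 144: 11, 152: 18, 160: 9, 168: 4, 176: 13, 184: 9}
stop [-0.169 -0.163 -0.159 -0.139 -0.123]
side0 {100: 1, 106: 0, 112: 0, 118: 0, 124: 0, 130: 5, 136: 3, 142: 18, 148: 2, 154: 5, 160: 4, 166: 4, 172: 1, 178: 1, 184: 3, 190: 6, 196: 1, 202: 73, 208: 3, 214: 0, 220: 0, 226: 0, 232: 0, 238: 0, 244: 0, 250: 0, 256: 0, 262: 0}
side0 {-200: 0, -192: 0, -184: 0, -176: 2, -168: 17, -160: 9, -152: 9, -144: 6, -136: 8, -128: 3, -120: 2, -112: 5, -104: 0, -96: 0, -88: 2, -80: 7, -72: 11, -64: 5, 
[... 1645 characters left out ...]
.123]
push3s {100: 2, 106: 8, 112: 15, 118: 1, 124: 0, 130: 0, 136: 0, 142: 0, 148: 0, 154: 0, 160: 2, 166: 14, 172: 38, 178: 0, 184: 0, 190: 0, 196: 0, 202: 0, 208: 0, 214: 0, 220: 0, 226: 0, 232: 0, 238: 0, 244: 0, 250: 0, 256: 0, 262: 0}
push3s {-200: 0, -192: 0, -184: 0, -176: 2, -168: 14, -160: 17, -152: 6, -144: 11, -136: 8, -128: 10, -120: 8, -112: 10, -104: 9, -96: 7, -88: 1, -80: 0, -72: 4, -64: 8, -56: 9, -48: 9, -40: 12, -32: 11, -24: 10, -16: 10, -8: 13, 0: 12, 8: 11, 16: 11, 24: 9, 32: 11, 40: 11, 48: 14, 56: 11, 64: 14, 72: 10, 80: 12, 88: 12, 96: 3, 104: 0, 112: 1, 120: 2, 128: 5, 136: 3, 144: 6, 152: 0, 160: 0, 168: 0, 176: 0, 184: 1}
stop [-0.168 -0.162 -0.159 -0.139 -0.121]
```

Run:
```python
from h import *
ctrl.move_straight(j2w((0,.24,.063)),speed=.12)
ctrl.move_straight(j2w((-.06,.32,.25)),speed=.25)
print(ctrl.get_state()['clock'])
for n in ('scene','side','wrist'):
    c=snap(n,n+'4'); 
    if n!='wrist':
        im=cv2.resize(c['img'][110:250,180:330],None,fx=5,fy=5,interpolation=cv2.INTER_CUBIC)[:600]; cv2.imwrite(f'pics/{n}4c.png',im)
        J=w2j(cloud(c)); x,y,z=np.moveaxis(J,-1,0)
        m=(c['depth']>0)&(abs(x)<.032)&(y>.1)&(y<.27)&(z>.045)&(z<.07)
        h,e=np.histogram(y[m],bins=np.arange(.1,.27,.005)); print(dict(zip((e*1000).round().astype(int).tolist(),h.tolist())))
        m=(c['depth']>0)&(abs(x)<.010)&(y>.06)&(y<.2)&(z>.065)&(z<.095)
        for q in np.argsort(y[m]): print(y[m][q].round(3),z[m][q].round(3),end='; ')
```

```text
10.3167
{100: 20, 105: 19, 110: 14, 115: 10, 120: 2, 125: 8, 130: 27, 135: 14, 140: 7, 145: 1, 150: 0, 155: 0, 160: 0, 165: 8, 170: 69, 175: 70, 180: 0, 185: 0, 190: 0, 195: 0, 200: 0, 205: 0, 210: 0, 215: 0, 220: 0, 225: 0, 230: 0, 235: 0, 240: 0, 245: 0, 250: 0, 255: 0, 260: 0}
0.06 0.074; 0.061 0.075; 0.062 0.075; 0.062 0.074; 0.063 0.069; 0.064 0.074; 0.064 0.073; 0.064 0.075; 0.065 0.074; 0.066 0.077; 0.066 0.07; 0.066 0.073; 0.067 0.074; 0.067 0.075; 0.069 0.073; 0.069 0.075; 0.069 0.071; 0.07 0.074; 0.07 0.075; 0.071 0.074; 0.072 0.075; 0.073 0.071; 0.073 0.073; 0.073 0.073; 0.075 0.073; 0.076 0.077; 0.076 0.074; 0.077 0.077; 0.077 0.073; 0.077 0.074; 0.079 0.071; 0.079 0.072; 0.079 0.073; 0.079 0.076; 0.08 0.074; 0.081 0.071; 0.082 0.076; 0.083 0.075; 0.084 0.075; 0.085 0.073; 0.085 0.074; 0.086 0.074; 0.086 0.076; 0.086 0.073; 0.086 0.073; 0.086 0.076; 0.088 0.074; 0.088 0.073; 0.09 0.071; 0.09 0.075; 0.09 0.073; 0.09 0.075; 0.091 0.071; 0.091 0.075; 0.092 0.074; 0.093 0.075; 0.094 0.074; 0.094 0.074; 0.094 0.072; 0.094 0.075; 0.095 0.073; 0.095 0.071; 0.097 0.071; 0.097 0.0
[... 2570 characters left out ...]
 0.074; 0.127 0.067; 0.128 0.071; 0.128 0.071; 0.13 0.067; 0.132 0.066; 0.132 0.07; 0.133 0.068; 0.134 0.067; 0.157 0.083; 0.158 0.08; 0.161 0.075; 0.165 0.082; 0.167 0.082; 0.167 0.08; 0.168 0.084; 0.169 0.079; 0.17 0.082; 0.17 0.084; 0.17 0.079; 0.171 0.084; 0.171 0.083; 0.171 0.082; 0.172 0.07; 0.172 0.066; 0.172 0.088; 0.172 0.081; 0.172 0.069; 0.173 0.079; 0.173 0.066; 0.173 0.076; 0.173 0.068; 0.173 0.066; 0.173 0.085; 0.173 0.077; 0.173 0.07; 0.173 0.078; 0.173 0.071; 0.173 0.074; 0.173 0.079; 0.173 0.076; 0.174 0.073; 0.174 0.065; 0.174 0.066; 0.174 0.076; 0.174 0.082; 0.174 0.082; 0.175 0.076; 0.175 0.084; 0.175 0.074; 0.175 0.079; 0.175 0.082; 0.175 0.071; 0.175 0.081; 0.176 0.076;
```

View pics/scene4c.png

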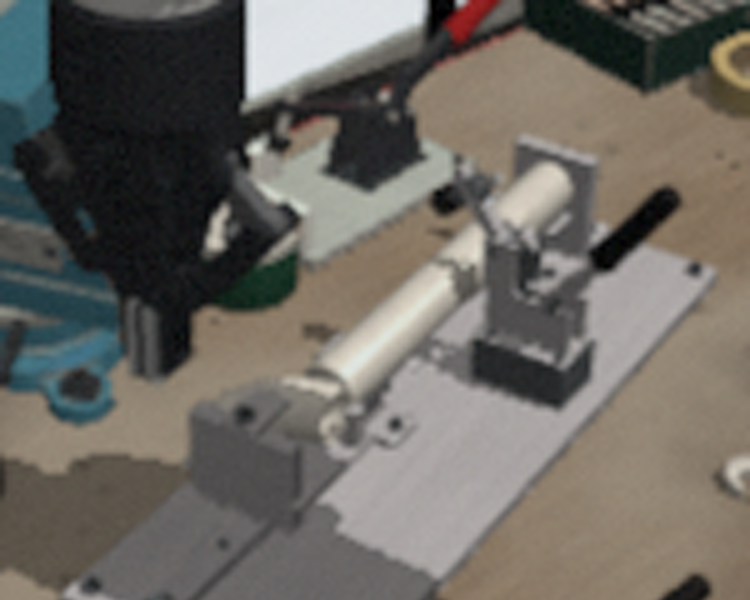

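View pics/side4c.png

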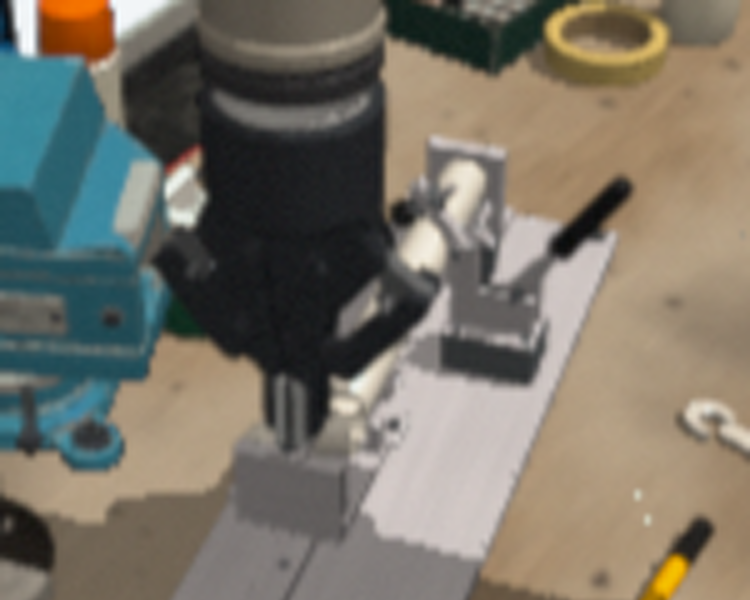

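View pics/wrist4.png

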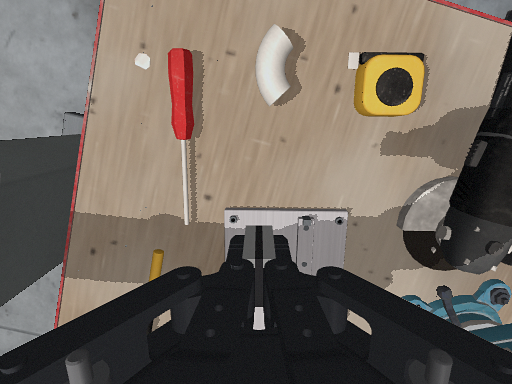

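Run:
```python
from h import *
ctrl.move_straight(j2w((0,.09,.25)),speed=.25)
print(ctrl.get_state()['clock'])
c=snap('wrist','w5'); R=cv2.Rodrigues(c['rvec'])[0]; print(w2j(-R.T@c['tvec'].ravel()))
for n in ('scene','side'): snap(n,n+'5')
for p in [(0,.1,.077),(0,.104,.077),(0,.16,.083),(0,.176,.078)]: print(p,proj(c,j2w(p)))
a=load('scene0')['img'][135:205,255:315];b=load('scene5')['img'][135:205,255:315]
cv2.imwrite('pics/foot.png',cv2.hconcat([cv2.resize(i,None,fx=6.5,fy=6.5,interpolation=cv2.INTER_CUBIC) for i in (a,b)]))
```

```text
11.5667
[-0.00234521  0.15325047  0.38171191]
(0, 0.1, 0.077) [[259.49251467 172.13208218]]
(0, 0.104, 0.077) [[259.57266895 168.29218396]]
(0, 0.16, 0.083) [[260.79703678 111.92825294]]
(0, 0.176, 0.078) [[261.10986986  95.03070452]]
```

View pics/w5.png

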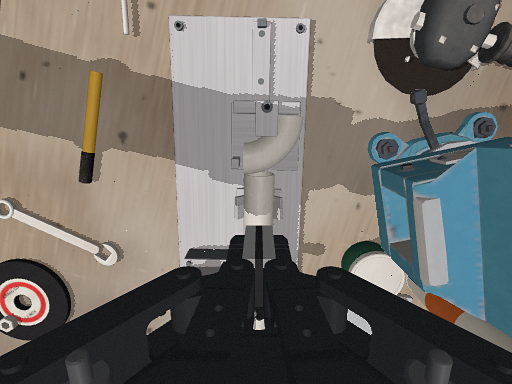

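View pics/foot.png

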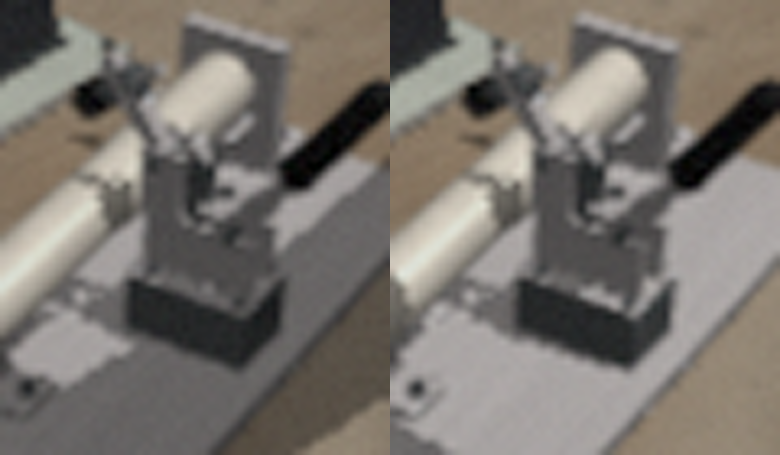

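Run:
```python
from h import *
c=load('w5');cv2.imwrite('pics/w5c.png',cv2.resize(c['img'][85:235,210:320],None,fx=4,fy=4,interpolation=cv2.INTER_CUBIC))
a=load('side0')['img'][130:200,245:305];b=load('side5')['img'][130:200,245:305]
cv2.imwrite('pics/foot2.png',cv2.hconcat([cv2.resize(i,None,fx=6.5,fy=6.5,interpolation=cv2.INTER_CUBIC) for i in (a,b)]))
# column depth/profile
J=w2j(cloud(c))
for v in range(90,232,3): print(v,J[v,259].round(4),c['img'][v,259])
c=load('scene0');J=w2j(cloud(c));x,y,z=np.moveaxis(J,-1,0)
m=(c['depth']>0)&(abs(x)<.026)&(y>-.25)&(y<-.1)&(z>.079)&(z<.09);print(J[m].round(3).tolist())
```

```text
90 [-0.0021  0.1859  0.019 ] [197 194 198]
93 [-0.002   0.1825  0.0202] [198 196 202]
96 [-0.002   0.1792  0.0207] [146 143 149]
99 [-0.0019  0.1759  0.0203] [147 145 149]
102 [-0.0019  0.1693  0.0812] [143 141 145]
105 [-0.0019  0.1664  0.0823] [149 147 152]
108 [-0.0018  0.1637  0.0819] [147 145 151]
111 [-0.0018  0.1608  0.0825] [148 146 149]
114 [-0.0017  0.158   0.0817] [146 144 147]
117 [-0.0016  0.1552  0.0837] [147 145 149]
120 [-0.0016  0.1524  0.0818] [147 145 150]
123 [-0.0015  0.1495  0.0824] [144 142 149]
126 [-0.0015  0.1467  0.0834] [144 142 146]
129 [-0.0014  0.1438  0.0823] [145 144 149]
132 [-0.0013  0.1409  0.0823] [144 144 148]
135 [-0.0013  0.138   0.0828] [141 140 144]
138 [-0.0012  0.1339  0.0626] [ 88  96 100]
141 [-0.0011  0.1311  0.0678] [115 120 127]
144 [-0.0011  0.1284  0.0732] [128 133 139]
147 [-0.001   0.1254  0.0737] [136 143 149]
150 [-0.001   0.1225  0.0748] [148 155 160]
153 [-0.0009  0.1196  0.0765] [161 167 173]
156 [-0.0008  0.1165  0.0755] [159 166 172]
159 [-0.0008  0.1134  0.0755] [162 169 175]
162 [-0.0007  0.1103  0.0757] [161 168 174]
165 
[... 1140 characters left out ...]
[0.013, -0.163, 0.082], [0.011, -0.165, 0.082], [0.008, -0.166, 0.083], [0.006, -0.169, 0.081], [0.02, -0.156, 0.079], [0.012, -0.161, 0.08], [0.009, -0.162, 0.08], [0.004, -0.159, 0.084], [0.003, -0.163, 0.082], [-0.001, -0.163, 0.083], [-0.002, -0.167, 0.082], [-0.005, -0.169, 0.082], [0.002, -0.161, 0.08], [-0.001, -0.163, 0.079], [-0.005, -0.162, 0.082], [-0.008, -0.164, 0.081], [-0.009, -0.168, 0.08], [-0.014, -0.165, 0.083], [-0.015, -0.17, 0.081], [-0.019, -0.17, 0.082], [-0.011, -0.157, 0.082], [-0.013, -0.16, 0.081], [-0.015, -0.164, 0.08], [-0.02, -0.161, 0.083], [-0.021, -0.166, 0.081], [-0.025, -0.165, 0.083], [-0.02, -0.16, 0.08], [-0.023, -0.162, 0.08], [-0.025, -0.158, 0.079]]
```

View pics/w5c.png

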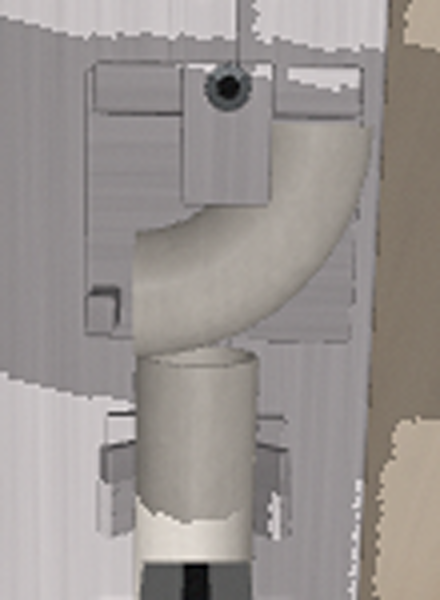

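View pics/foot2.png

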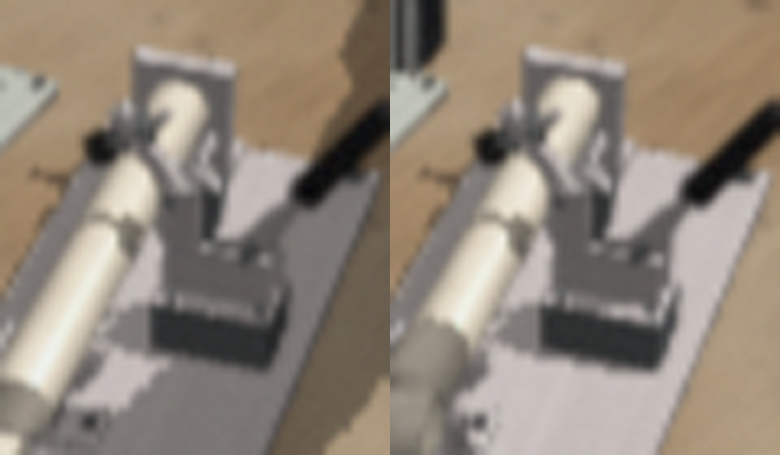

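Run:
```python
from h import *
L=[(-.105,.27,.012),(.055,.27,.012),(-.105,-.2,.012),(.055,-.2,.012),(-.033,.206,.022),(.033,.206,.022),(.033,.206,.078),(-.033,.206,.078),(-.075,-.03,.075),(-.12,-.03,.141)]
for f,(x0,y0,x1,y1) in {'scene0':(190,130,330,260),'scene5':(190,130,330,260),'side0':(205,130,310,255)}.items():
    c=load(f);k=6
    im=cv2.resize(c['img'][y0:y1,x0:x1],None,fx=k,fy=k,interpolation=cv2.INTER_CUBIC)
    for p in L:
        q=(proj(c,j2w(p))[0]-[x0,y0]+.5)*k; cv2.circle(im,tuple(q.astype(int).tolist()),3,(0,0,255),-1)
    cv2.imwrite(f'pics/{f}_m.png',im[:600] if f!='side0' else im[:600])
    cv2.imwrite(f'pics/{f}_m.png',cv2.resize(im,None,fx=.75,fy=.75))
    z=cv2.resize(c['img'][185:225,205:255],None,fx=14,fy=14,interpolation=cv2.INTER_CUBIC); cv2.imwrite(f'pics/{f}_e.png',z)
```

```text
(no output)
```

View pics/scene0_m.png

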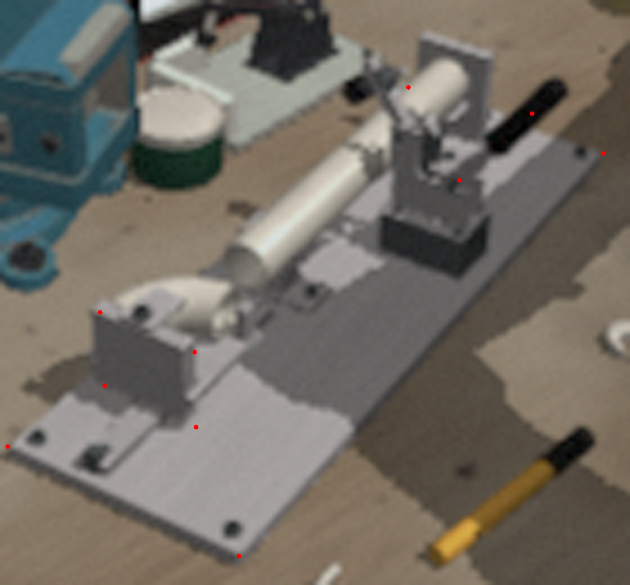

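View pics/scene0_e.png

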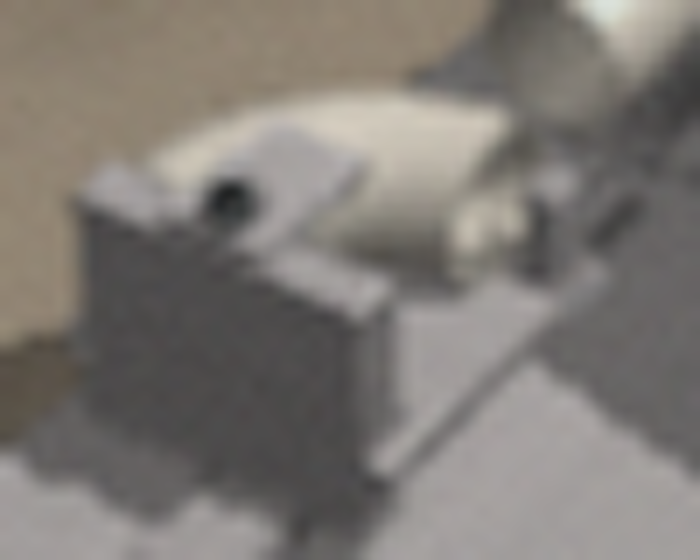

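View pics/side0_e.png

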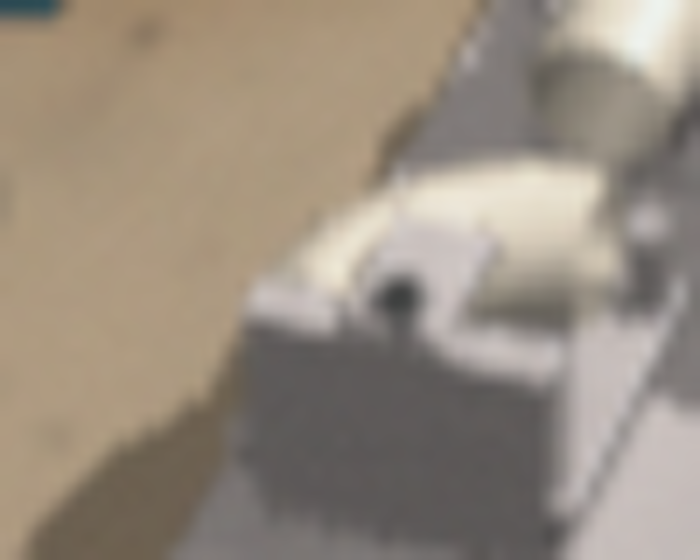

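View pics/scene5_m.png

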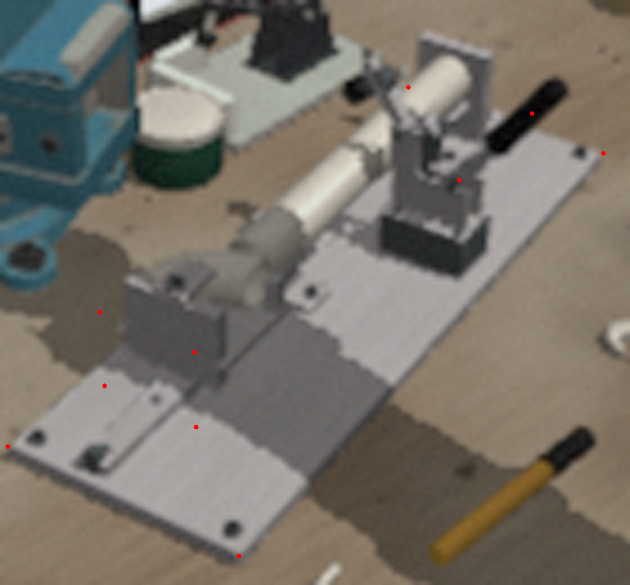

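The elbow is drawn with its outer bend toward the tube and a mouth facing the robot. It was the same in the first pictures, so my push didn't turn it. The tailstock stops dead under 25 N, so I'll check the gap at the head stop from above.

Run:
```python
from h import *
ctrl.move_straight(j2w((-.01,-.21,.25)),speed=.3)
print(ctrl.get_state()['clock'])
c=snap('wrist','w6'); im=c['img'].copy()
for p in [(0,-.164,.077),(-.028,-.163,.084),(.028,-.163,.084),(0,.096,.077)]: print(p,proj(c,j2w(p)))
J=w2j(cloud(c))
u=int(proj(c,j2w((0,-.164,.077)))[0][0])
for v in range(100,200,2): print(v,J[v,u].round(4),J[v,u+22].round(4))
```

```text
12.8667
(0, -0.164, 0.077) [[269.01376974 137.26070626]]
(-0.028, -0.163, 0.084) [[240.74608805 136.06904241]]
(0.028, -0.163, 0.084) [[297.8144216  137.22759232]]
(0, 0.096, 0.077) [[ 278.01241957 -188.21189084]]
100 [-0.001  -0.128   0.0754] [ 0.0222 -0.1266  0.0603]
102 [-0.0009 -0.1299  0.0762] [ 0.0225 -0.1285  0.0583]
104 [-0.0009 -0.1318  0.0758] [ 0.0226 -0.1305  0.0584]
106 [-0.0009 -0.1337  0.0773] [ 0.0226 -0.1325  0.0593]
108 [-0.0008 -0.1356  0.0756] [ 0.0227 -0.1345  0.0593]
110 [-0.0007 -0.1375  0.0764] [ 0.0227 -0.1366  0.0602]
112 [-0.0007 -0.1394  0.0772] [ 0.0229 -0.1385  0.0586]
114 [-0.0006 -0.1413  0.0758] [ 0.023  -0.1406  0.0591]
116 [-0.0006 -0.1432  0.0758] [ 0.0282 -0.142   0.011 ]
118 [-0.0005 -0.1452  0.0762] [ 0.0284 -0.1444  0.0103]
120 [-0.0005 -0.1471  0.0769] [ 0.0283 -0.1467  0.0124]
122 [-0.0004 -0.149   0.0769] [ 0.0286 -0.1491  0.0105]
124 [-0.0003 -0.151   0.0759] [ 0.0285 -0.1514  0.0125]
126 [-0.0003 -0.1529  0.0767] [ 0.0286 -0.1538  0.0117]
128 [-0.0002 -0.1549  0.0754] [ 0.0287 -0.1561  0.0118]
130 [-0.0002 -0.1568  0.0769] [ 0.0289 -0.1585
[... 1327 characters left out ...]
0328 -0.2175 -0.0005]
178 [ 0.0044 -0.2208 -0.0012] [ 0.033  -0.2203 -0.0013]
180 [ 0.0044 -0.2231  0.0008] [ 0.033  -0.2227 -0.0003]
182 [ 4.500e-03 -2.259e-01 -2.000e-04] [ 0.033  -0.2252  0.0005]
184 [ 0.0045 -0.2284  0.0006] [ 0.0332 -0.2279  0.0003]
186 [ 4.600e-03 -2.312e-01  2.000e-04] [ 0.0335 -0.2309 -0.0013]
188 [ 0.0047 -0.2342 -0.0014] [ 0.0336 -0.2336 -0.0012]
190 [ 4.800e-03 -2.365e-01  2.000e-04] [ 0.0336 -0.2361 -0.0004]
192 [ 4.800e-03 -2.393e-01  1.000e-04] [ 0.0337 -0.2387  0.    ]
194 [ 4.900e-03 -2.419e-01  1.000e-04] [ 3.380e-02 -2.414e-01  1.000e-04]
196 [ 0.005  -0.2445  0.0009] [ 3.390e-02 -2.441e-01 -1.000e-04]
198 [ 0.0051 -0.2478 -0.0017] [ 0.034  -0.2466  0.0007]
```

View pics/w6.png

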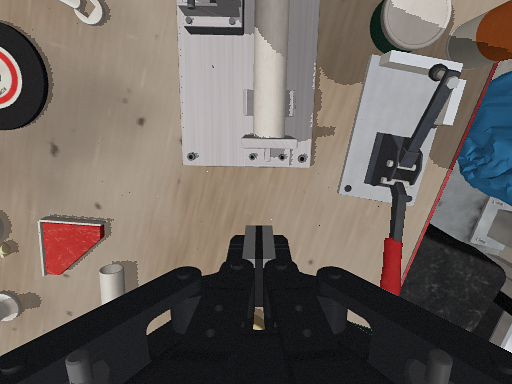

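The wrist view shows the tube's foot at y of about -0.164 and the stop face at the same place (269,137), so the tube is seated on the stop. The elbow is up against the tube at y of about 0.096. Next is the handle.

Run:
```python
from h import *
q=quat(YAW-np.pi/2)
ctrl.move_to(j2w((-.085,-.03,.24)),q)
s=ctrl.get_state();print(s['clock'],w2j(s['tcp_pos']).round(4),s['wrist_force'].round(1))
def pt(deg,r=.092):
    f=np.deg2rad(deg); return j2w((-.075-r*np.cos(f)+.008*np.sin(f)+.011,-.03,.075+r*np.sin(f)+.008*np.cos(f)+.014))
ctrl.move_straight(j2w((-.098,-.03,.195)),speed=.12,guard=10)
for d in (56,46,36,26,16,8,2,-3,-7,-10):
    h=ctrl.move_straight(pt(d),speed=.06,guard=35)
    s=ctrl.get_state();print(d,h,s['clock'],(s['tcp_pos']-pt(d)).round(4),w2j(s['tcp_pos']).round(4),(RJ.T@s['wrist_force']).round(1))
    if h: break
for n in ('scene','side'): snap(n,n+'7')
im=[cv2.resize(load(n)['img'][120:230,225:315],None,fx=4.3,fy=4.3,interpolation=cv2.INTER_CUBIC) for n in ('scene7','side7')]
cv2.imwrite('pics/h7.png',cv2.hconcat(im))
```

```text
14.4 [-0.0848 -0.0299  0.2402] [ 0.6  0.1 -0.1]
56 False 15.55 [-0.0001  0.     -0.0001] [-0.1089 -0.03    0.1697] [ 0.2 -0.6  0.5]
46 False 15.9667 [-0.0009 -0.0002 -0.0004] [-0.1231 -0.03    0.1604] [ 0.9 -0.   0.9]
36 False 16.3833 [-0.0012 -0.0002 -0.0007] [-0.1349 -0.0299  0.1489] [-0.3  0.1 -0.1]
26 False 16.8 [-0.0011 -0.0001 -0.0007] [-0.1442 -0.0298  0.1358] [ 0.5 -0.1  0.3]
16 False 17.2167 [-0.001  -0.     -0.0007] [-0.1512 -0.0298  0.1213] [-0.2 -0.1  0.4]
8 False 17.5833 [-0.0007  0.     -0.0006] [-0.1547 -0.0298  0.1091] [1.1 0.2 0.1]
2 False 17.8917 [-0.0006  0.0001 -0.0005] [-0.1562 -0.0298  0.0997] [-0.2  0.8 -0.4]
-3 False 18.175 [-0.0003  0.0001 -0.0004] [-0.1566 -0.0299  0.0917] [0.1 0.1 0.2]
-7 False 18.4333 [ 0.0004 -0.0001  0.0006] [-0.1559 -0.0302  0.0863] [-0.7  0.9  8. ]
-10 False 18.6833 [ 0.0004 -0.0002  0.0022] [-0.1556 -0.0303  0.0831] [-7.5  2.4 22.6]
```

View pics/h7.png

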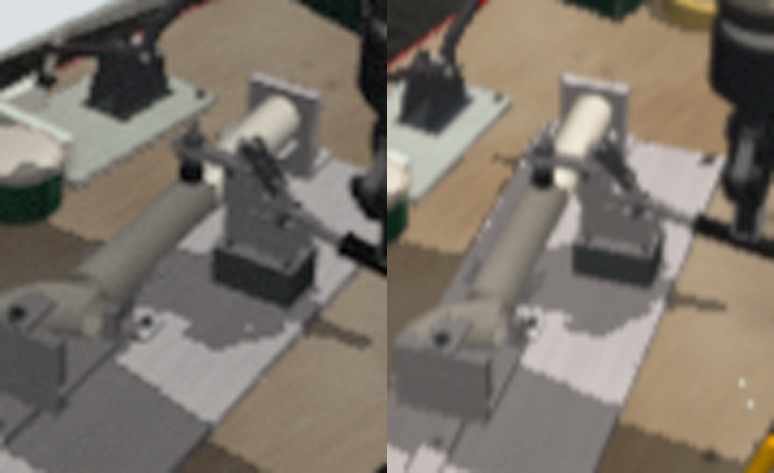

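Run:
```python
from h import *
s=ctrl.get_state()
ctrl.move_straight(s['tcp_pos']+[0,0,.16],speed=.15)
ctrl.move_to(j2w((0,.08,.25)),quat(YAW))
print(ctrl.get_state()['clock'])
c=snap('wrist','w8');snap('scene','scene8')
J=w2j(cloud(c))
for v in range(150,180,2): print(v,J[v,259].round(4),J[v,252].round(4))
cv2.imwrite('pics/w8c.png',cv2.resize(c['img'][70:220,210:320],None,fx=4,fy=4,interpolation=cv2.INTER_CUBIC))
cv2.imwrite('pics/s8c.png',cv2.resize(load('scene8')['img'][120:230,200:320],None,fx=5,fy=5,interpolation=cv2.INTER_CUBIC))
```

```text
21.0667
150 [-0.001   0.0993  0.0657] [-0.0082  0.1     0.0699]
152 [-0.001   0.0938  0.0439] [-0.0084  0.0971  0.0651]
154 [-0.001   0.0918  0.0452] [-0.0088  0.0919  0.0461]
156 [-0.001   0.0949  0.0766] [-0.0082  0.0944  0.0739]
158 [-0.001   0.0926  0.0754] [-0.0082  0.0923  0.0734]
160 [-0.001   0.0907  0.0764] [-0.0082  0.0903  0.0741]
162 [-0.001   0.0886  0.0758] [-0.0082  0.0883  0.0745]
164 [-0.001   0.0866  0.0764] [-0.0083  0.0861  0.0737]
166 [-0.001   0.0842  0.0746] [-0.0082  0.0841  0.0744]
168 [-0.001   0.0821  0.0747] [-0.0083  0.082   0.0741]
170 [-0.0011  0.0804  0.0765] [-0.0083  0.0797  0.0736]
172 [-0.0011  0.0784  0.0773] [-0.0083  0.0778  0.0744]
174 [-0.0011  0.076   0.076 ] [-0.0083  0.0756  0.0741]
176 [-0.0011  0.0738  0.0754] [-0.0083  0.0738  0.0753]
178 [-0.0011  0.0713  0.0742] [-0.0084  0.0713  0.0741]
```

View pics/w8c.png

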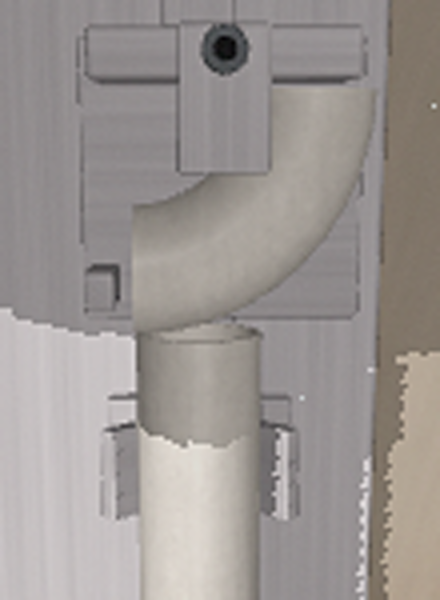

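View pics/s8c.png

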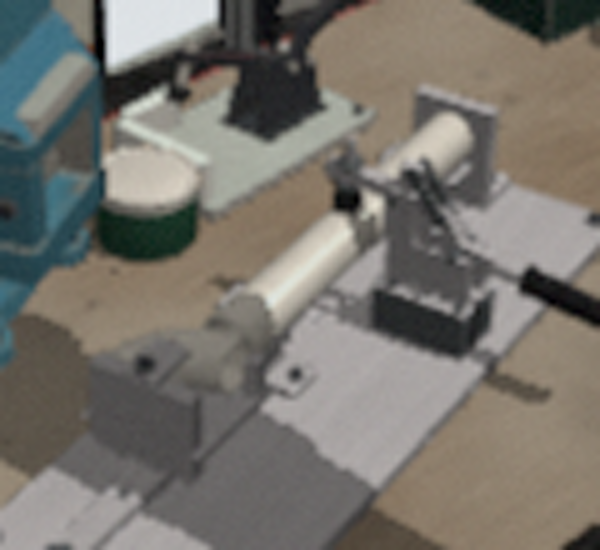

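The clamp is down with its foot on the tube, near (348,195), and the handle is about level. The joint is unchanged at about (258,154) in the wrist frame. Now I'll point at it.

Run:
```python
from h import *
ctrl.move_straight(j2w((0,.096,.16)),rotation=quat(YAW),speed=.12)
ctrl.move_straight(j2w((0,.096,.106)),rotation=quat(YAW),speed=.06,guard=6)
ctrl.wait(2.5)
s=ctrl.get_state();print(s['clock'],w2j(s['tcp_pos']).round(4),s['wrist_force'].round(1),s['ee_rot'],abs(s['dq']).max())
for n in ('scene','side'): snap(n,n+'9')
im=[cv2.resize(load(n)['img'][110:250,190:320],None,fx=3,fy=4,interpolation=cv2.INTER_CUBIC) for n in ('scene9','side9')]
cv2.imwrite('pics/f9.png',cv2.hconcat(im))
c=load('scene9');J=w2j(cloud(c));x,y,z=np.moveaxis(J,-1,0)
m=(c['depth']>0)&(abs(x)<.025)&(abs(y-.096)<.025)&(z<.13);h,e=np.histogram(z[m],bins=np.arange(.05,.131,.005));print(dict(zip(e.round(3).tolist(),h.tolist())))
m&=(z>.089); print(J[m].mean(0))
for n in 'spare':pass
d=np.abs(load('scene9')['img'].astype(int)-load('scene0')['img']).max(-1)[220:330,100:330]; print('changed px', (d>60).sum())
```

```text
25.625 [-0.     0.096  0.106] [-0.4  0.2  0.5] [-1.56366940e-05  9.93370941e-01  1.14952920e-01 -1.66209276e-05] 0.0025172762796965894
{0.05: 13, 0.055: 24, 0.06: 18, 0.065: 20, 0.07: 55, 0.075: 22, 0.08: 0, 0.085: 0, 0.09: 2, 0.095: 12, 0.1: 16, 0.105: 17, 0.11: 17, 0.115: 17, 0.12: 15, 0.125: 17}
[-0.00247823  0.10508831  0.11262361]
changed px 92
```

View pics/f9.png

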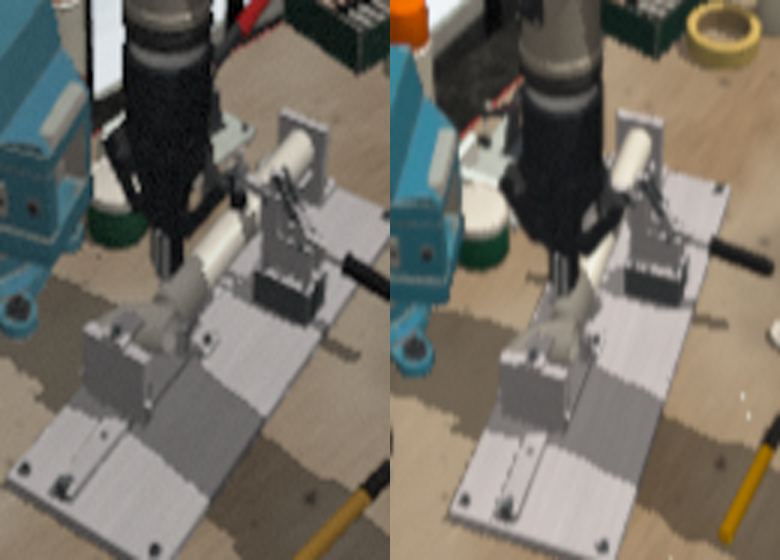

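View pics/scene9.png

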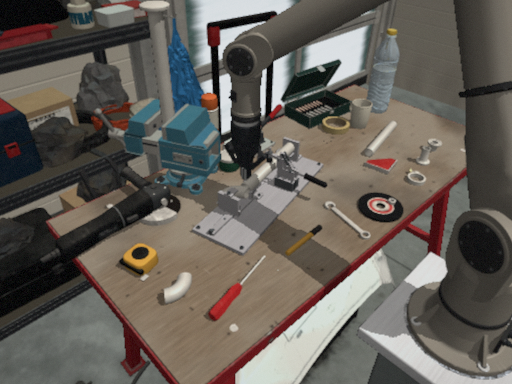

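The fingertips hover over the joint with no contact force, the handle is level, and the bystanders are where they started. I'm handing in.

Run:
```python
from h import *
workorder.close_job()
```

```text
the job is handed in; nothing more can be done
```

I pushed the tailstock until it stopped dead, pushed the toggle handle down to its stop, and pointed at the joint without moving for 2.5 s. I then handed in still pointing, at about 26 s of the 58 s.

**Last checks**
- **Tube and elbow:** from above, the tube's foot and the stop face both measure about y = -0.164 in the jig's frame. The tube's end and the elbow meet at about y = 0.096. The tailstock did not move under a 25 N push.
- **Clamp:** the handle took about 23 N at its stop and is about level. The foot is visibly on the tube, but I could not measure its force on the tube.
- **Pointing:** the fingertips are straight above the joint at x = 0, y = 0.096, about 15 mm over it. The wrist force reads about zero.
- **Other things on the bench:** they look unmoved in the last picture.

**What disagreed with the description**
- **Elbow orientation:** from the first picture on, the elbow looks turned half round. Its outer bend faces the tube and one mouth faces the robot, so it visibly touches only on one side of the tube's rim. I left it, since touching it was forbidden. If its real mouth point is turned as well, the "closed up" check could fail.
- **Push plate:** it started at about y = 206 mm instead of 176 mm, and travelled about 31 mm instead of 45 mm before stopping at about 175 mm. I took that as fully closed because there was no gap at the stop and the tailstock would not move.
- **First pushes:** my first two attempts were cut short by a 12 N force limit I had set. I think the tailstock was already closed by then.

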